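Lock the calibration stand with its flatted T-key

TASK

Take the T-handled key out of the grey holder and put it down into the steel housing on the calibration stand, feeling gently, without forcing it, for the angle at which its flatted end drops all the way home into the slotted spindle at the bottom. Then turn the spindle with the key until the T-bar lies in line with the length of the stand's base (the locked position), and let go, leaving the key standing fully home there. Leave everything else on the bench alone.

Things in the scene. Friction and masses are not known exactly. Their poses are not given: they have to be found in the camera images.
- key_grip (a point): Loose plain steel T-key, about 330 g, upright in a hole of the grey holder. Point: centre of its T-bar, 76 mm long (x axis), 14 mm thick (y), 16 mm high; z up along the shank. The key's lower end is 83 mm below. Grasp the bar from above across its thickness.
- key: The same T-key; origin at the centre of its lower end, same axes. Round shank of 22 mm diameter; the lowest 20 mm are flatted on two sides to 20 mm (along the T-bar) x 11 mm (across it), so half a turn makes no difference.
- mouth (a point): Centre of the upper rim of the fixed round steel housing (60 mm diameter, rim 58 mm above the table); z up, x along the length of the stand's base. The mouth is a funnel, 40 mm wide at the rim, narrowing over 12 mm to a 23.6 mm round bore. T-bar centre above this point: 59 mm when the key only rests on the spindle, 43 mm when fully home.
- spindle_top (a point): Centre of the flat top of the turnable spindle, at the bottom of the bore, 24 mm below the rim (axes are those of the stand, not of the slot). Its slot, 23 x 14 mm, 16 mm deep, closed below, takes the key within 5 to 9 degrees. Keep the force on it under 30 N. Slot angle not measured: at the start its long side is turned anywhere from 28 to 152 degrees from the base's length.
- base_mid (a point): Top centre of the stand's fixed black base (260 along x, 110, 14 mm high), axes as the mouth's, 80 mm along +x from it; gauge post 85 mm further along +x, 124 mm high. The spindle is held by friction (0.08 N m): still under a light press, turned by the key once in, stays where left. Locked = T-bar in line with x, reached by turning either way (the shorter is at most 90 degrees); no stop there, end stops 28 degrees beyond.
- holder: Fixed grey plastic holder block 60 x 150 x 50 mm (z), origin at the centre of its underside, with two 25 mm round holes, 40 mm deep, 45 mm either side of the centre along its y axis; one holds the T-key, the other the plain round pin.
- pin_mid (a point): Bystander: plain round steel pin with a round 30 mm head and no T-bar, 76 mm long, standing in the holder's other hole; point half-way up it.
- meter: Bystander: black handheld meter 170 x 80 x 34 mm lying on the bench; origin at the centre of its underside.
- screwdriver: Bystander: screwdriver lying on the bench.
- adapter: Bystander: small brass stepped adapter, 36 mm diameter, 34 mm high; origin under its centre.
- weight: Bystander: steel disc weight, 44 mm diameter, 30 mm high; origin under its centre.
- jar: Bystander: clear jar, 60 mm diameter, 80 mm high; origin under its centre.
Mind the look-alikes: they are no part of the job. Leave any brown, pink or yellow look-alike of the key alone.

How it is judged:
At the end, for the whole second after the job is handed in: The key stands in the housing fully home (T-bar centre less than 47 mm above the mouth's rim, within 10 mm of its axis, tilted under 7 degrees), the T-bar in line with the stand's length within 11 degrees, released and at rest (z of key_grip in the frame of mouth below 0.047 m and horizontal distance between key_grip and mouth below 0.01 m and angle between key_grip's own z axis and vertical below 0.12 rad and angle between the x axis of key_grip and the x axis of mouth, either way round below 0.2 rad and linear speed of key below 0.02 m/s); the robot touches nothing.
It fails at once if the key is forced: over 30 N between the key and the stand (contact force between key and stand above 30 N).
It fails at once if another thing on the bench is moved over 25 mm (distance of any of pin_mid, meter, screwdriver, adapter, weight, jar from where it was at the start of the episode above 0.025 m).
It also fails if it takes over 64 s, if anything falls off the work surface, if the arm or the gripper's body presses on something with over 40 N, if the wrist force passes 120 N, or if a joint passes its speed limit or range.

ROBOT

A 6-joint arm with a two-finger parallel gripper is mounted at the origin on the work surface. World frame = base frame: x ahead of the robot, y to its left, z up, the work surface at z = 0. Lengths are in m, angles in rad, forces in N, time in s.
With the tool pointing down it reaches from about 0.3 to 0.85 m from the base axis. Payload 4.2 kg.
Tool frame: the origin (TCP) lies midway between the tips of the shut fingers; the grasp point (between the pads) lies 19 mm behind it (r.grip_depth is the distance from the TCP to the grasp point, in m); x points along the fingers, y is the direction in which the jaws open and shut, and the axes are right-handed (so a half turn about x gives the same grasp; the last joint's range is limited). The gripper opens to 91 mm and grips with 3 to 60 N. Pads are 32 mm wide; open, the fingers measure 118 mm over their backs; the gripper's body (76 mm by 178 mm) begins 60 mm behind the grasp point.
Start: joints at [1.089, 0.32, 1.565, -0, 1.257, -0.02], TCP at [0.256, 0.515, 0.214] pointing down, gripper open.
Joint ranges: [-3.11, 3.11], [-0.84, 2.01], [0.21, 2.61], [-1.34, 4.49], [0.05, 2.63], [-2.56, 2.56]. Speed limits (rad/s): [2.57, 2.57, 3.14, 3.14, 3.14, 3.14].

INTERFACE

Orientations are given as a rotation vector (axis times angle).
In Python, from rig import r gives the robot as it stands.
- The arm moves only by the tool play_rows, never from a script. Its argument "deltas" is a list of rows, each a list of 2 entries, a list of its own where there are three numbers: the shift along the world's x, y, z in cm, then the turn about the world's z in degrees. A call has 1 to 8 rows; each row shifts and turns the commanded pose from where the row before left it; what a row does not reach is not made up. A row lasts 1/8 s, in which the tool goes at most 62.5 mm and 10.7 degrees, less where a joint would pass 70% of its speed; a pose out of reach is approached as far as the arm can. A call with a gripper value outside its range is refused whole. "hand" is the finger opening in cm, from 0 to 9.12, set as the call begins (left out, the last holds). The fingers move at their own pace and stop on an object; "force" is the grip in N (left out, the last holds). Time passes only in rows, so rows that do not move let the fingers close. It gives the time, the measured TCP pose, the force and the opening at its end, in the units of the state.
- r.read_state(): the state, without advancing time (a new reading comes with each control period).
- r.get_image(name): name is "side" or "top"; returns the picture (384x512x3 uint8, red, green, blue); there is no depth.
- r.camera_model(name): a dict with "vfov" (degrees; the focal length in pixels is half the picture's height over the tangent of half this angle, whatever the lens; pixels are square), "cx", "cy" (the principal point, pixels), "extrinsics" (4x4, takes a point from world to camera coordinates). Camera axes: x right, y up, looking along -z (the intrinsics and any distortion apply to the point x, -y, -z); pixel columns grow to the right and rows downward; lengths in m; the calibration is good to about 2 mm. A picture is of the moment at which its call begins. camera_model takes no time and is no camera call.
- r.job_done(): hands the job in, once; it reports no verdict.
The state is a dict: "clock": time; "joint_pos": joint angles; "dq": joint speeds; "joint_torque": joint torques, N m; "tcp_pos": TCP position; "eef_rot": TCP orientation; "wrist_force": force on the tool from outside, world axes, zero at the start; "wrist_torque": the same for the moment, N m; "grip_width": finger opening in m.
Only numpy, scipy, OpenCV 4.12 (cv2) and the standard library are available. Lean on these libraries where they do the work, as an engineer would, in place of code of your own. Each camera call takes 0.05 s, during which the arm holds its last target.

## Working session

There is one attempt and no reset: what is moved stays moved. The work goes in short steps, Python scripts to look and compute and a tool call to move; the robot and the scene stay as the last step left them, time stands still between calls to the robot, and variables do not carry over. Pictures are saved under pics/ and viewed, and the job is handed in when it is done.

Besides the shell and the picture viewer there is one more tool, called after "Request:" as name([rows], argument=value, ...), one row to a line, values as JSON. play_rows: Moves the arm, as the interface text tells. Its arguments: {"type":"object","properties":{"deltas":{"type":"array","items":{"type":"array"}},"hand":{"type":"number"},"force":{"type":"number"}},"required":["deltas"]}

```bash
mkdir -p pics; ls; python3 - <<'E'
from rig import r
import cv2
for n in("side","top"):
    cv2.imwrite(f"pics/{n}0.png",r.get_image(n)[:,:,::-1]); m=r.camera_model(n); print(n,m)
s=r.read_state();print(s)
E
```

```text
pics
side {'vfov': 55.49811014634178, 'cx': 250.0742434499993, 'cy': 191.5952560176014, 'extrinsics': array([[ 0.99476249, -0.102048  ,  0.0058142 , -0.55104021],
       [ 0.05501545,  0.58249502,  0.81097032, -0.11485246],
       [-0.08614463, -0.80640298,  0.58505841, -1.02198236],
       [ 0.        ,  0.        ,  0.        ,  1.        ]])}
top {'vfov': 48.14815981566697, 'cx': 262.59964010229055, 'cy': 192.09291586924328, 'extrinsics': array([[ 0.01982982, -0.99973832,  0.01140445, -0.03856469],
       [ 0.9818956 ,  0.02162261,  0.18818472, -0.58329973],
       [-0.18838207,  0.00746631,  0.98206744, -1.09396379],
       [ 0.        ,  0.        ,  0.        ,  1.        ]])}
{'clock': 0.1, 'joint_pos': array([ 1.08901765e+00,  3.20222473e-01,  1.56552465e+00, -1.49095704e-05,
        1.25738513e+00, -1.99943179e-02]), 'dq': array([-0.00148728, -0.00129707, -0.0040888 , -0.00013402,  0.0011571 ,
        0.00036338]), 'joint_torque': array([-9.70916881e-04, -4.13333595e+01, -2.32508665e+01,  7.27987709e-02,
        4.21586889e-02, -8.82965901e-05]), 'tcp_pos': array([0.25598859, 0.51438881, 0.21322008]), 'eef_rot': array([ 0.36093221,  1.54066734, -0.36329772]), 'wrist_force': array([ 0.60029657,  0.85163062, -0.14103519]), 'wrist_torque': array([-0.01935641,  0.05518924, -0.02207163]), 'grip_width': 0.09120023606600071}
```

View pics/side0.png

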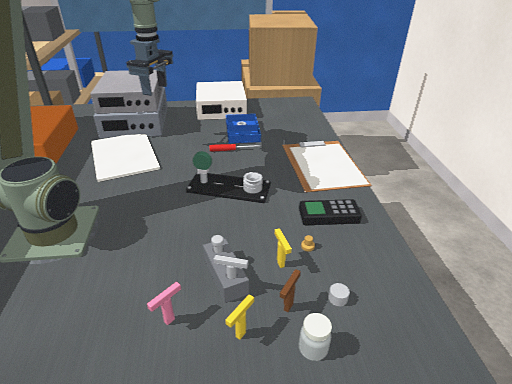

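View pics/top0.png

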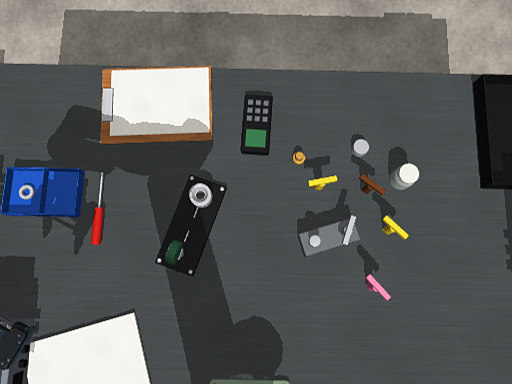

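```bash
python3 - <<'E'
import cv2,numpy as np
t=cv2.imread("pics/top0.png");s=cv2.imread("pics/side0.png")
a=cv2.resize(t[200:265,290:370],(400,325),interpolation=cv2.INTER_CUBIC)
b=cv2.resize(t[165:285,145:235],(300,400),interpolation=cv2.INTER_CUBIC)
c=cv2.resize(s[225:305,190:260],(400,457)[:2],interpolation=cv2.INTER_CUBIC)
d=cv2.resize(s[140:210,180:280],(400,280),interpolation=cv2.INTER_CUBIC)
o=np.zeros((600,800,3),np.uint8)
o[:325,:400]=a;o[:400,400:700]=b
o[325:600,:240]=cv2.resize(s[225:305,190:260],(240,275),interpolation=cv2.INTER_CUBIC)
o[400:600,400:686]=cv2.resize(d,(286,200))
cv2.imwrite("pics/crop0.png",o)
E
```

```text
(no output)
```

View pics/crop0.png

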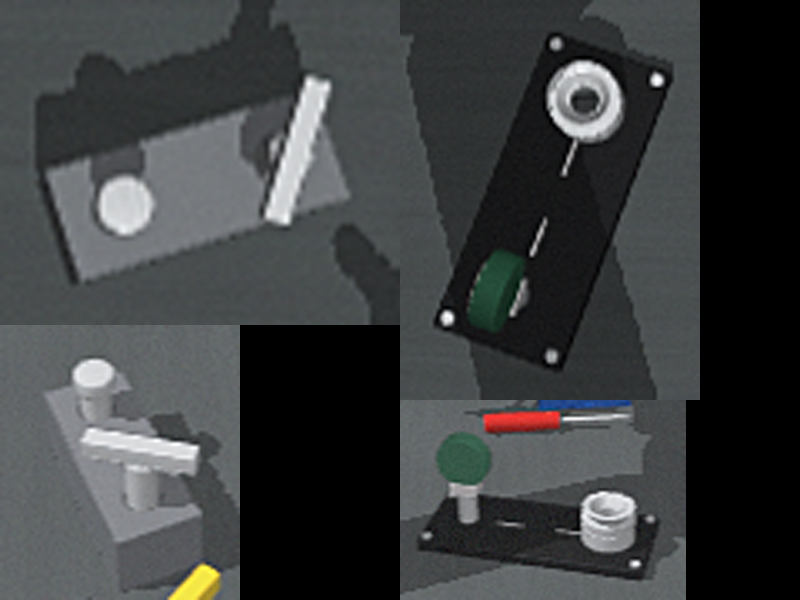

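```bash
cat > h.py <<'E'
import numpy as np,cv2
from rig import r
def cam(n):
    m=r.camera_model(n);f=192/np.tan(np.radians(m["vfov"])/2);return m,f
def ray(n,p):
    m,f=cam(n);E=m["extrinsics"];d=np.array([(p[0]-m["cx"])/f,-(p[1]-m["cy"])/f,-1]);R=E[:3,:3]
    return -R.T@E[:3,3],R.T@d
def plane(n,p,z):
    o,d=ray(n,p);return o+d*(z-o[2])/d[2]
def proj(n,X):
    m,f=cam(n);c=m["extrinsics"][:3,:3]@X+m["extrinsics"][:3,3]
    return m["cx"]+f*c[0]/-c[2],m["cy"]-f*c[1]/-c[2]
def tri(p1,p2):
    a,u=ray("top",p1);b,v=ray("side",p2)
    s=np.linalg.lstsq(np.c_[u,-v],b-a,rcond=None)[0]
    x,y=a+s[0]*u,b+s[1]*v
    return (x+y)/2,np.linalg.norm(x-y)
E
python3 - <<'E'
from h import *
np.set_printoptions(precision=4,suppress=True)
t=cv2.imread("pics/top0.png");s=cv2.imread("pics/side0.png")
def blobs(im,roi,thr,minA=15):
    x0,y0,x1,y1=roi;g=cv2.cvtColor(im[y0:y1,x0:x1],cv2.COLOR_BGR2GRAY)
    g=cv2.resize(g,None,fx=4,fy=4,interpolation=cv2.INTER_CUBIC)
    cs,_=cv2.findContours((g>thr).astype(np.uint8),cv2.RETR_EXTERNAL,cv2.CHAIN_APPROX_NONE)
    out=[]
    for c in cs:
        if cv2.contourArea(c)/16<minA: continue
        out.append((c.astype(float)-1.5)/4+[x0,y0])
    return out
for c in blobs(t,(295,205,372,262),165):
    c=c.astype(np.float32);R=cv2.minAreaRect(c);print("T",R)
    b=cv2.boxPoints(R)
    print(np.array([plane("top",p,.101) for p in b]), plane("top",R[0],.101))
    P=np.array([plane("top",p,.101) for p in b]);print("sides",np.linalg.norm(P[0]-P[1]),np.linalg.norm(P[1]-P[2]))
for c in blobs(t,(185,177,215,212),110):
    c=c.astype(np.float32);e=cv2.fitEllipse(cv2.convexHull(c));print("H",e,plane("top",e[0],.058),cv2.minEnclosingCircle(c))
for c in blobs(s,(238,168,268,198),110): 
    c=c.astype(np.float32);print("Hs",cv2.minAreaRect(c))
for c in blobs(s,(205,250,255,272),185): 
    c=c.astype(np.float32);R=cv2.minAreaRect(c);print("Ts",R)
# base corners
x0,y0,x1,y1=150,170,232,280
g=cv2.cvtColor(t[y0:y1,x0:x1],cv2.COLOR_BGR2GRAY);g=cv2.resize(g,None,fx=4,fy=4,interpolation=cv2.INTER_CUBIC)
m=(g<25).astype(np.uint8);m=cv2.morphologyEx(m,cv2.MORPH_CLOSE,np.ones((15,15)))
cs,_=cv2.findContours(m,cv2.RETR_EXTERNAL,cv2.CHAIN_APPROX_NONE);c=max(cs,key=cv2.contourArea)
c=((c-1.5)/4+[x0,y0]).astype(np.float32);R=cv2.minAreaRect(c);print("base",R);b=cv2.boxPoints(R);P=np.array([plane("top",p,.014) for p in b]);print(P,P.mean(0),[np.linalg.norm(P[i]-P[i-1]) for i in range(4)])
E
```

```text
T ((314.625, 240.62501525878906), (10.956731796264648, 10.733125686645508), 63.43495178222656)
[[ 0.4597 -0.1411  0.101 ]
 [ 0.4723 -0.1654  0.101 ]
 [ 0.4479 -0.1776  0.101 ]
 [ 0.4354 -0.1534  0.101 ]] [ 0.4538 -0.1594  0.101 ]
sides 0.027335929772343996 0.027282819319842663
T ((349.3418884277344, 229.76596069335938), (5.780091762542725, 29.496532440185547), 16.798372268676758)
[[ 0.4492 -0.2291  0.101 ]
 [ 0.5213 -0.2519  0.101 ]
 [ 0.5173 -0.266   0.101 ]
 [ 0.4453 -0.243   0.101 ]] [ 0.483  -0.2474  0.101 ]
sides 0.07564276063465565 0.014594686538673237
H ((199.4823455810547, 196.7788543701172), (22.547609329223633, 28.821352005004883), 7.315564155578613) [0.5671 0.1412 0.058 ] ((198.25, 197.125), 14.588729858398438)
Hs ((250.4944610595703, 181.98463439941406), (22.66720199584961, 21.27971076965332), 6.709836959838867)
Ts ((230.1483917236328, 259.228759765625), (33.967960357666016, 5.213686943054199), 9.090276718139648)
base ((190.85507202148438, 224.5887451171875), (40.96210479736328, 96.39906311035156), 21.09234046936035)
[[0.3942 0.2597 0.014 ]
 [0.6439 0.1797 0.014 ]
 [0.6042 0.0716 0.014 ]
 [0.3575 0.1554 0.014 ]] [0.4999 0.1666 0.014 ] [np.float64(0.11053467766055258), np.float64(0.2621544255428066), np.float64(0.11512825101965968), np.float64(0.2606088771391334)]
```

```bash
python3 - <<'E'
import cv2,numpy as np
t=cv2.imread("pics/top0.png");s=cv2.imread("pics/side0.png")
o=np.zeros((400,800,3),np.uint8)
o[:,:400]=cv2.resize(t[177:217,180:220],(400,400),interpolation=cv2.INTER_CUBIC)
o[:,400:]=cv2.resize(s[163:203,233:273],(400,400),interpolation=cv2.INTER_CUBIC)
cv2.imwrite("pics/crop1.png",o)
E
```

```text
(no output)
```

View pics/crop1.png

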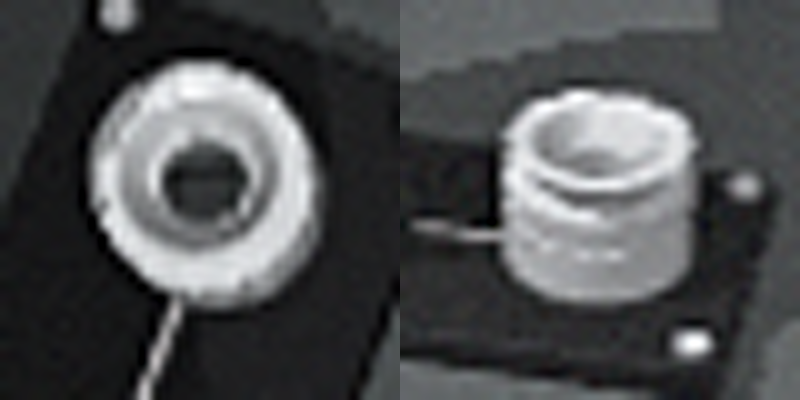

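```bash
python3 - <<'E'
from h import *
np.set_printoptions(precision=4,suppress=True)
a=(199.5,194.0);b=(252.4,176.5)
print(plane("top",a,.058),plane("side",b,.058),tri(a,b))
# bar
print("bar side",plane("side",(230.15,259.2),.101),tri((349.34,229.77),(230.15,259.2)))
t=cv2.imread("pics/top0.png")
g=cv2.cvtColor(t,cv2.COLOR_BGR2GRAY)
print(g[186:204,190:210])
# stand line marks + base edges via top image
ls=cv2.fitLine
gg=g[204:246,178:200]
ys,xs=np.where(gg>110);xs=xs+178;ys=ys+204
print(list(zip(xs,ys))[:60])
c=g[188:202,192:208].astype(float);c=np.clip((c-15)*4,0,255).astype(np.uint8)
cv2.imwrite("pics/slot.png",cv2.resize(c,(640,560),interpolation=cv2.INTER_CUBIC))
E
```

```text
[0.5747 0.1415 0.058 ] [0.5758 0.144  0.058 ] (array([0.5749, 0.1413, 0.0597]), np.float64(0.0011151519561067957))
bar side [ 0.4839 -0.2456  0.101 ] (array([ 0.4834, -0.2471,  0.1025]), np.float64(0.0009702842980816818))
[[ 19  18 107 149 183 227 232 211 242 245 235 220 210 215 219 222 196 152
   28   9]
 [  6  95 156 134 221 218 229 200 170 176 176 177 180 192 201 213 224 236
  100  15]
 [ 56 151 144 174 207 183 184 185 186 185 185 183 178 171 174 190 212 221
  193  72]
 [130 144 177 206 184 181 183 192 189 180 190 198 179 171 164 157 191 214
  229 175]
 [151 137 212 183 183 178 184 211 204 158 174 192 187 191 177 156 159 204
  216 232]
 [147 160 184 174 175 179 201 195 173 110 102 107 148 185 197 151 142 183
  213 225]
 [177 200 168 163 169 194 200 113  82  69  71  66  56  91 181 165 141 160
  213 218]
 [220 216 161 160 167 218 132  62  49  54  55  47  45  37 129 188 136 134
  214 216]
 [221 209 149 154 175 220  76  15  28  36  33  37  34  30  61 184 129 130
  210 216]
 [219 205 141 144 159 218  63  30  50  54  53  55  53  43  70 167 116 136
  210 215]
 [195 211 135 133 135 182  9
[... 1169 characters left out ...]
.int64(197), np.int64(209)), (np.int64(196), np.int64(210)), (np.int64(196), np.int64(211)), (np.int64(195), np.int64(212)), (np.int64(195), np.int64(213)), (np.int64(195), np.int64(214)), (np.int64(194), np.int64(215)), (np.int64(194), np.int64(216)), (np.int64(194), np.int64(217)), (np.int64(188), np.int64(231)), (np.int64(188), np.int64(232)), (np.int64(187), np.int64(233)), (np.int64(187), np.int64(234)), (np.int64(186), np.int64(235)), (np.int64(187), np.int64(235)), (np.int64(186), np.int64(236)), (np.int64(186), np.int64(237)), (np.int64(185), np.int64(238)), (np.int64(185), np.int64(239)), (np.int64(184), np.int64(240)), (np.int64(185), np.int64(240)), (np.int64(184), np.int64(241))]
```

View pics/slot.png

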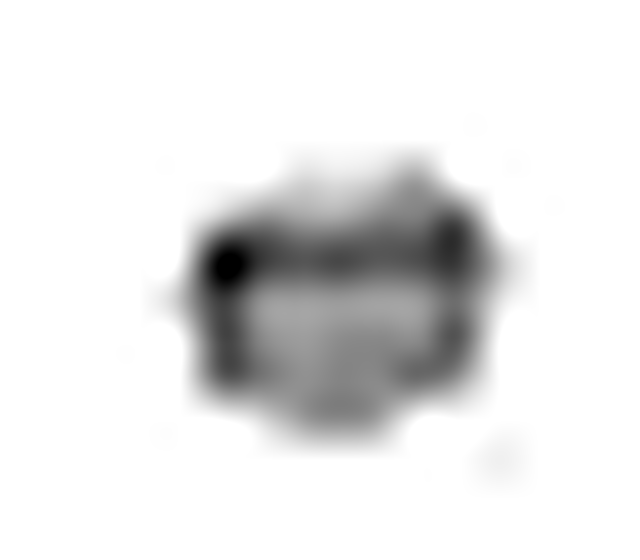

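```bash
python3 - <<'E'
from h import *
from scipy.spatial.transform import Rotation as Ro
np.set_printoptions(precision=4,suppress=True)
R=Ro.from_rotvec(r.read_state()["eef_rot"]).as_matrix();print(R)
print("jaw yaw",np.degrees(np.arctan2(R[1,1],R[0,1])))
t=cv2.imread("pics/top0.png");g=cv2.cvtColor(t,cv2.COLOR_BGR2GRAY).astype(float)
pts=[]
for rows,c0 in ((range(208,218),(192,200)),(range(231,241),(182,191))):
    for y in rows:
        x=np.arange(*c0);w=np.clip(g[y,c0[0]:c0[1]]-50,0,None)
        pts.append(plane("top",((x*w).sum()/w.sum(),y),.014)[:2])
v=cv2.fitLine(np.array(pts,np.float32),cv2.DIST_HUBER,0,1e-4,1e-4).ravel();print("line",v,np.degrees(np.arctan2(v[1],v[0])))
# screws at corners of base
for c in ((191,180),(221.5,189),(159,260.5),(191,271.5)):
    x0,y0=int(c[0])-4,int(c[1])-4;w=np.clip(g[y0:y0+9,x0:x0+9]-70,0,None);yy,xx=np.mgrid[y0:y0+9,x0:x0+9]
    p=((xx*w).sum()/w.sum(),(yy*w).sum()/w.sum());print(p,plane("top",p,.015))
E
```

```text
[[-0.0007  0.4455  0.8953]
 [-0.0014  0.8953 -0.4455]
 [-1.     -0.0015 -0.    ]]
jaw yaw 63.541969819710495
line [ 0.9486 -0.3164  0.5055  0.1657] -18.445456
(np.float64(191.36387782204514), np.float64(177.81806108897743)) [0.6279 0.1724 0.015 ]
(np.float64(221.6257018091079), np.float64(188.61384903306302)) [0.5991 0.0871 0.015 ]
(np.float64(158.6119648737651), np.float64(259.8743139407245)) [0.4005 0.2486 0.015 ]
(np.float64(190.00955794504182), np.float64(271.531660692951)) [0.3715 0.1629 0.015 ]
```

Request:
play_rows([
  [[1.6,-5.4,0],0.6],
  [[1.6,-5.4,0],0.6],
  [[1.6,-5.4,0],0.6],
  [[1.6,-5.4,0],0.6],
  [[1.6,-5.4,0],0.6],
  [[1.6,-5.4,0],0.6],
  [[1.6,-5.4,0],0.6],
  [[1.6,-5.4,0],0.6],
], hand=5.0, force=40)

```text
clock: 1.1
tcp_pos: [0.3843, 0.081, 0.2139]
eef_rot: [0.296, 1.55, -0.296]
wrist_force: [1.4, 0.3, 0.6]
grip_width: 0.0499
```

Request:
play_rows([
  [[1.6,-5.4,0],0.6],
  [[1.6,-5.4,0],0.6],
  [[1.6,-5.4,0],0.6],
  [[1.6,-5.4,-1],0.6],
  [[1.6,-5.4,-2],0.6],
  [[1.6,-5.4,-2],0.6],
  [[0,0,0],0],
  [[0,0,0],0],
])

```text
clock: 2.1
tcp_pos: [0.4797, -0.2407, 0.1635]
eef_rot: [0.249, 1.558, -0.247]
wrist_force: [0.1, 0.2, 0.2]
grip_width: 0.0501
```

```bash
cat >> h.py <<'E'
from scipy.spatial.transform import Rotation as Ro
def st():
    s=r.read_state();R=Ro.from_rotvec(s["eef_rot"]).as_matrix()
    print("t",round(s["clock"],2),"tcp",s["tcp_pos"].round(4),"yaw",round(np.degrees(np.arctan2(R[1,1],R[0,1])),2),"F",s["wrist_force"].round(2),"M",s["wrist_torque"].round(3),"w",round(s["grip_width"],4),"tilt",R[:,0].round(4))
def snap(name,f):
    im=r.get_image(name);cv2.imwrite(f"pics/{f}.png",im[:,:,::-1]);return im
E
python3 -c "
from h import *
st()"
```

```text
t 2.1 tcp [ 0.4797 -0.2407  0.1635] yaw 71.91 F [0.14 0.16 0.16] M [ 0.021 -0.052 -0.019] w 0.0501 tilt [-0.0013  0.0013 -1.    ]
```

Request:
play_rows([
  [[0.2,-0.3,-1],0.2],
  [[0.15,-0.35,-1],0.2],
  [[0,0,-1],0],
  [[0,0,-1],0],
  [[0,0,0],0],
])

```text
clock: 2.72
tcp_pos: [0.4831, -0.2472, 0.1229]
eef_rot: [0.243, 1.559, -0.241]
wrist_force: [-1.7, 1.0, 0.3]
grip_width: 0.0503
```

```bash
python3 -c "
from h import *
st()
a=snap('side','s1');b=snap('top','t1')
o=np.hstack([cv2.resize(a[190:310,170:290],(400,400)),cv2.resize(b[180:280,290:390],(400,400))]);cv2.imwrite('pics/c1.png',o[:,:,::-1])"
```

```text
t 2.73 tcp [ 0.4831 -0.2472  0.1229] yaw 72.35 F [-1.72  1.04  0.34] M [-0.059 -0.013  0.02 ] w 0.0503 tilt [-0.0019  0.0012 -1.    ]
```

View pics/c1.png

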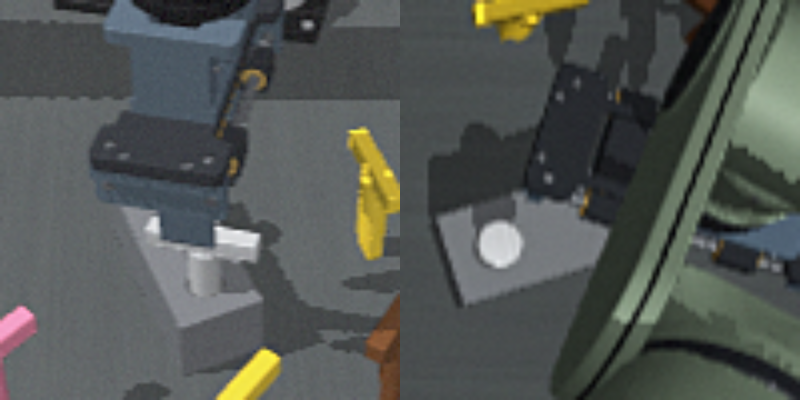

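The side view shows the fingers centred over the steel T-bar (crop ~(205,240)), clear of the pin and the yellow key. I'll go down and grip.

Request:
play_rows([
  [[0,0,-1.2],0],
  [[0,0,-1.2],0],
  [[0,0,-1.2],0],
  [[0,0,-1.2],0],
  [[0,0,0],0],
])

```text
clock: 3.45
tcp_pos: [0.4829, -0.2473, 0.0746]
eef_rot: [0.243, 1.56, -0.241]
wrist_force: [0.0, -0.6, 0.9]
grip_width: 0.05
```

Request:
play_rows([
  [[0,0,0],0],
  [[0,0,0],0],
  [[0,0,0],0],
  [[0,0,0],0],
], hand=0.5, force=40)

```text
clock: 3.95
tcp_pos: [0.484, -0.2477, 0.0764]
eef_rot: [0.242, 1.556, -0.242]
wrist_force: [-0.1, 1.0, 0.9]
grip_width: 0.0203
```

```bash
python3 -c "
from h import *
st()"
```

```text
t 3.95 tcp [ 0.484  -0.2477  0.0764] yaw 72.33 F [-0.11  1.03  0.9 ] M [ 0.126 -0.032  0.015] w 0.0203 tilt [ 9.e-04 -0.e+00 -1.e+00]
```

Request:
play_rows([
  [[0,0,0],0],
  [[0,0,0],0],
  [[0,0,0],0],
])

```text
clock: 4.32
tcp_pos: [0.484, -0.2477, 0.0763]
eef_rot: [0.242, 1.556, -0.242]
wrist_force: [-0.3, 1.0, 4.6]
grip_width: 0.0205
```

```bash
python3 -c "
from h import *
st()"
```

```text
t 4.33 tcp [ 0.484  -0.2477  0.0763] yaw 72.34 F [-0.3   1.04  4.57] M [ 0.302 -0.007  0.019] w 0.0205 tilt [ 8.e-04 -0.e+00 -1.e+00]
```

```bash
python3 -c "
from h import *
a=snap('side','s2')
o=cv2.resize(a[210:310,180:280],(600,600),interpolation=cv2.INTER_CUBIC);cv2.imwrite('pics/c2.png',o[:,:,::-1])"
```

```text
(no output)
```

View pics/c2.png

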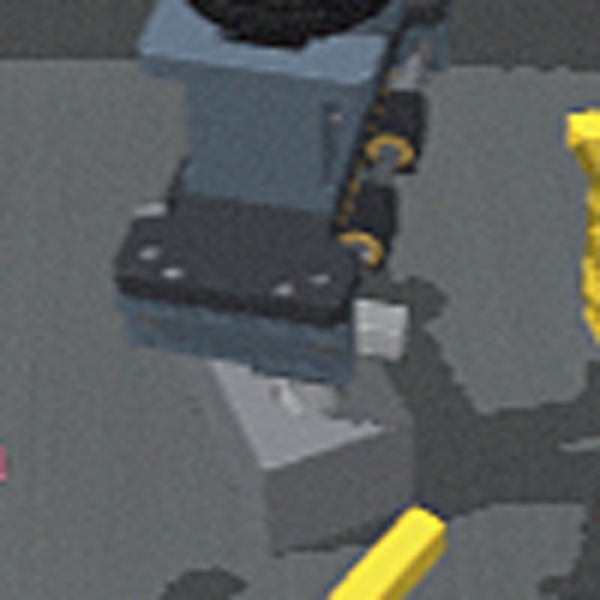

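The width reads 20.5 mm instead of 14 mm, so the tips reach below the bar and pinch the 22 mm shank. I'll reopen, raise 11 mm and regrip on the bar only.

Request:
play_rows([
  [[0,0,0],0],
  [[0,0,0],0],
  [[0,0,0],0],
  [[0,0,1.1],0],
  [[0,0,0],0],
], hand=4.0)

```text
clock: 5.0
tcp_pos: [0.4845, -0.2482, 0.0881]
eef_rot: [0.241, 1.555, -0.242]
wrist_force: [0.0, 0.3, -0.2]
grip_width: 0.0401
```

Request:
play_rows([
  [[0,0,0],0],
  [[0,0,0],0],
  [[0,0,0],0],
  [[0,0,0],0],
  [[0,0,0],0],
], hand=0.5, force=40)

```text
clock: 5.62
tcp_pos: [0.4836, -0.2474, 0.0868]
eef_rot: [0.242, 1.558, -0.242]
wrist_force: [0.6, 1.7, -1.5]
grip_width: 0.0137
```

```bash
python3 -c "
from h import *
st()"
```

```text
t 5.62 tcp [ 0.4836 -0.2474  0.0868] yaw 72.33 F [ 0.63  1.73 -1.45] M [ 0.267 -0.143 -0.021] w 0.0137 tilt [-3.e-04  7.e-04 -1.e+00]
```

Request:
play_rows([
  [[0,0,0.5],0],
  [[0,0,1],0],
  [[0,0,1.5],0],
  [[0,0,2],0],
  [[0,0,2],0],
  [[0,0,1.5],0],
  [[0,0,0],0],
  [[0,0,0],0],
])

```text
clock: 6.62
tcp_pos: [0.4832, -0.2475, 0.1715]
eef_rot: [0.242, 1.558, -0.242]
wrist_force: [1.0, 0.0, -3.7]
grip_width: 0.0134
```

```bash
python3 -c "
from h import *
st()
a=snap('side','s3')
o=cv2.resize(a[170:310,160:300],(600,600),interpolation=cv2.INTER_CUBIC);cv2.imwrite('pics/c3.png',o[:,:,::-1])"
```

```text
t 6.62 tcp [ 0.4832 -0.2475  0.1715] yaw 72.34 F [ 0.97  0.04 -3.72] M [ 0.084  0.011 -0.018] w 0.0134 tilt [-1.1e-03  5.0e-04 -1.0e+00]
```

View pics/c3.png

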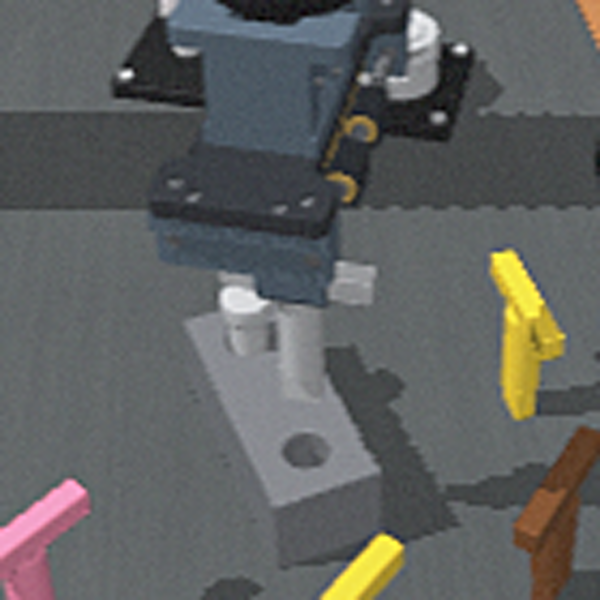

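Request:
play_rows([
  [[0.92,3.89,0],-6.5],
  [[0.92,3.89,0],-6.5],
  [[0.92,3.89,0],-6.5],
  [[0.92,3.89,0],-6.5],
  [[0.92,3.89,0],-6.5],
  [[0.92,3.89,0],-6.5],
  [[0.92,3.89,0],-6.5],
  [[0.92,3.89,0],-6.5],
])

```text
clock: 7.68
tcp_pos: [0.557, 0.0647, 0.171]
eef_rot: [0.946, 1.356, -0.948]
wrist_force: [0.5, 0.1, -2.8]
grip_width: 0.0135
```

Request:
play_rows([
  [[0.92,3.89,0],-6.5],
  [[0.92,3.89,0],-6.5],
  [[0,0,0],0],
  [[0,0,-1],0],
  [[0,0,-1],0],
  [[0,0,0],0],
  [[0,0,0],0],
])

```text
clock: 8.55
tcp_pos: [0.5757, 0.1407, 0.152]
eef_rot: [1.115, 1.267, -1.115]
wrist_force: [0.3, 0.3, -3.4]
grip_width: 0.0139
```

```bash
python3 -c "
from h import *
st()
a=snap('side','s4');b=snap('top','t4')
o=np.hstack([cv2.resize(a[90:220,190:320],(400,400),interpolation=cv2.INTER_CUBIC),cv2.resize(b[140:270,140:270],(400,400),interpolation=cv2.INTER_CUBIC)]);cv2.imwrite('pics/c4.png',o[:,:,::-1])"
```

```text
t 8.55 tcp [0.5757 0.1407 0.152 ] yaw 7.29 F [ 0.26  0.33 -3.36] M [-0.059  0.048 -0.009] w 0.0139 tilt [ 1.e-04 -0.e+00 -1.e+00]
```

View pics/c4.png

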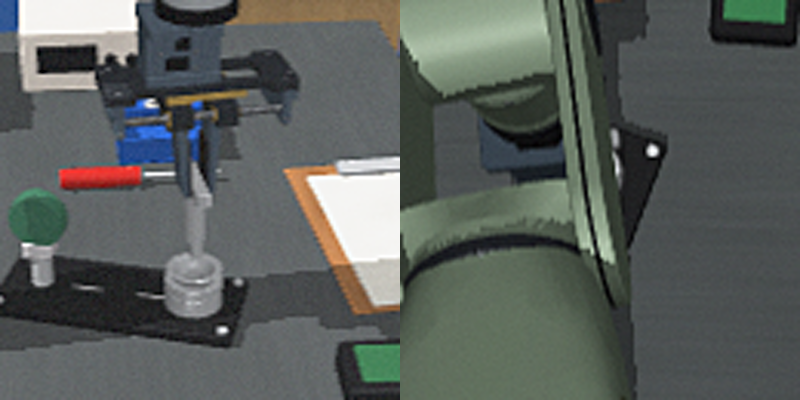

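```bash
python3 -c "
from h import *
a=cv2.imread('pics/s4.png')
cv2.imwrite('pics/c5.png',cv2.resize(a[145:200,230:280],(600,660)[:2],interpolation=cv2.INTER_CUBIC)[:600])
print(proj('side',np.array([.5757,.1407,.158-.083])),proj('side',np.array([.5757,.1407,.12])))
print('mouth',proj('side',np.array([.5753,.1418,.058])))
"
```

```text
(np.float64(252.54391886148198), np.float64(172.53502023988185)) (np.float64(252.6878914087206), np.float64(160.13846440940182))
mouth (np.float64(252.3278332281091), np.float64(176.88531808352278))
```

View pics/c5.png

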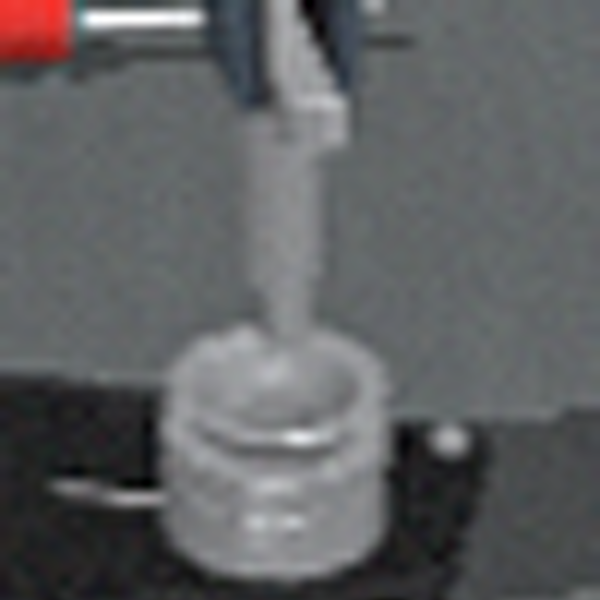

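Request:
play_rows([
  [[-0.2,0.1,-0.5],0.2],
  [[0,0,-0.5],0],
  [[0,0,-0.5],0],
  [[0,0,0],0],
])

```text
clock: 9.15
tcp_pos: [0.5733, 0.1422, 0.1363]
eef_rot: [1.111, 1.269, -1.113]
wrist_force: [-0.5, -0.3, -4.0]
grip_width: 0.0138
```

Request:
play_rows([
  [[0,0,-0.3],0],
  [[0,0,-0.2],0],
])

```text
clock: 9.4
tcp_pos: [0.5737, 0.1423, 0.1318]
eef_rot: [1.112, 1.268, -1.112]
wrist_force: [0.3, 0.2, -3.0]
grip_width: 0.0138
```

```bash
python3 -c "
from h import *
st()"
```

```text
t 9.4 tcp [0.5737 0.1423 0.1318] yaw 7.54 F [ 0.29  0.24 -2.97] M [-0.043  0.039 -0.03 ] w 0.0138 tilt [ 1.e-04  0.e+00 -1.e+00]
```

Request:
play_rows([
  [[0,0,-0.2],0],
  [[0,0,-0.2],0],
])

```text
clock: 9.65
tcp_pos: [0.5737, 0.1423, 0.1279]
eef_rot: [1.112, 1.268, -1.112]
wrist_force: [-0.5, 0.2, -3.3]
grip_width: 0.0139
```

Request:
play_rows([
  [[0,0,-0.2],0],
  [[0,0,-0.2],0],
])

```text
clock: 9.9
tcp_pos: [0.5737, 0.1423, 0.1239]
eef_rot: [1.112, 1.269, -1.112]
wrist_force: [-0.3, -0.3, -2.1]
grip_width: 0.0135
```

Request:
play_rows([
  [[0,0,-0.2],0],
  [[0,0,0],0],
])

```text
clock: 10.15
tcp_pos: [0.5738, 0.1424, 0.1225]
eef_rot: [1.112, 1.268, -1.111]
wrist_force: [-1.6, -0.0, 0.2]
grip_width: 0.0137
```

Request:
play_rows([
  [[-0.05,0,0],0],
  [[0,0,-0.05],0],
])

```text
clock: 10.4
tcp_pos: [0.5737, 0.1424, 0.1222]
eef_rot: [1.113, 1.267, -1.11]
wrist_force: [-0.6, 0.1, 4.6]
grip_width: 0.0138
```

```bash
python3 -c "
from h import *
st()"
```

```text
t 10.4 tcp [0.5737 0.1424 0.1222] yaw 7.54 F [-0.55  0.07  4.58] M [-0.15   0.114  0.011] w 0.0138 tilt [ 1.6e-03  3.0e-04 -1.0e+00]
```

Request:
play_rows([
  [[0,0.1,0],0],
  [[0,0,0],0],
])

```text
clock: 10.65
tcp_pos: [0.5735, 0.1431, 0.1216]
eef_rot: [1.112, 1.268, -1.111]
wrist_force: [0.1, -1.0, 1.3]
grip_width: 0.0138
```

```bash
python3 -c "
from h import *
st()"
```

```text
t 10.65 tcp [0.5735 0.1431 0.1216] yaw 7.55 F [ 0.11 -0.96  1.28] M [-0.486 -0.018  0.008] w 0.0138 tilt [ 9.e-04 -4.e-04 -1.e+00]
```

Request:
play_rows([
  [[-0.07,0,0],0],
  [[0,0,0],0],
])

```text
clock: 10.9
tcp_pos: [0.573, 0.1431, 0.1216]
eef_rot: [1.112, 1.267, -1.111]
wrist_force: [1.5, -2.1, 1.6]
grip_width: 0.0138
```

```bash
python3 -c "
from h import *
st()"
```

```text
t 10.9 tcp [0.573  0.1431 0.1216] yaw 7.55 F [ 1.51 -2.07  1.65] M [-0.532 -0.326  0.015] w 0.0138 tilt [ 1.4e-03 -2.0e-04 -1.0e+00]
```

Request:
play_rows([
  [[0.07,0,0],0],
  [[0.05,0,0],0],
  [[0,0,0],0],
])

```text
clock: 11.28
tcp_pos: [0.5732, 0.1438, 0.1209]
eef_rot: [1.113, 1.27, -1.112]
wrist_force: [1.4, 0.8, -1.8]
grip_width: 0.0137
```

```bash
python3 -c "
from h import *
st()"
```

```text
t 11.28 tcp [0.5732 0.1438 0.1209] yaw 7.51 F [ 1.44  0.82 -1.83] M [ 0.17  -0.164  0.024] w 0.0137 tilt [-0.0012  0.0012 -1.    ]
```

Request:
play_rows([
  [[0,0,-0.1],0],
  [[0,0,-0.1],0],
])

```text
clock: 11.52
tcp_pos: [0.5735, 0.1438, 0.1191]
eef_rot: [1.112, 1.269, -1.112]
wrist_force: [-0.3, 2.4, -1.5]
grip_width: 0.0135
```

```bash
python3 -c "
from h import *
st()"
```

```text
t 11.53 tcp [0.5735 0.1438 0.1191] yaw 7.53 F [-0.35  2.35 -1.51] M [ 0.3   -0.216 -0.008] w 0.0135 tilt [-4.e-04  8.e-04 -1.e+00]
```

Request:
play_rows([
  [[0,0.05,-0.1],0],
  [[0,0,-0.2],0],
])

```text
clock: 11.78
tcp_pos: [0.5737, 0.1439, 0.1163]
eef_rot: [1.112, 1.269, -1.111]
wrist_force: [0.5, 0.9, -1.9]
grip_width: 0.0138
```

Request:
play_rows([
  [[0,0,-0.15],0],
  [[0,0,-0.15],0],
])

```text
clock: 12.02
tcp_pos: [0.5738, 0.1439, 0.1134]
eef_rot: [1.112, 1.269, -1.111]
wrist_force: [0.9, 1.9, -2.3]
grip_width: 0.0131
```

```bash
python3 -c "
from h import *
st()"
```

```text
t 12.03 tcp [0.5738 0.1439 0.1134] yaw 7.54 F [ 0.9   1.95 -2.27] M [ 0.269 -0.179 -0.042] w 0.0131 tilt [ 2.e-04  3.e-04 -1.e+00]
```

Request:
play_rows([
  [[0,0.03,-0.1],0],
  [[0,0,-0.1],0],
])

```text
clock: 12.28
tcp_pos: [0.5737, 0.144, 0.1114]
eef_rot: [1.112, 1.268, -1.112]
wrist_force: [1.0, 1.0, -1.6]
grip_width: 0.0138
```

Request:
play_rows([
  [[0,0,-0.1],0],
  [[0,0,0],0],
])

```text
clock: 12.52
tcp_pos: [0.5737, 0.144, 0.1104]
eef_rot: [1.112, 1.268, -1.112]
wrist_force: [1.4, 0.4, -1.8]
grip_width: 0.0135
```

```bash
python3 -c "
from h import *
st()"
```

```text
t 12.53 tcp [0.5737 0.144  0.1104] yaw 7.54 F [ 1.35  0.41 -1.77] M [ 0.141 -0.325  0.01 ] w 0.0135 tilt [ 1.e-04 -1.e-04 -1.e+00]
```

Request:
play_rows([
  [[0.03,0,-0.1],0],
  [[0,0,0],0],
])

```text
clock: 12.78
tcp_pos: [0.5739, 0.144, 0.1093]
eef_rot: [1.112, 1.269, -1.112]
wrist_force: [0.7, 0.4, -3.0]
grip_width: 0.0137
```

Request:
play_rows([
  [[0,0,-0.1],0],
  [[0,0,0],0],
])

```text
clock: 13.02
tcp_pos: [0.5739, 0.144, 0.1084]
eef_rot: [1.112, 1.269, -1.112]
wrist_force: [0.7, 0.8, -2.7]
grip_width: 0.0136
```

Request:
play_rows([
  [[0,0,-0.1],0],
  [[0,0,-0.1],0],
])

```text
clock: 13.28
tcp_pos: [0.574, 0.1441, 0.1064]
eef_rot: [1.112, 1.269, -1.112]
wrist_force: [0.4, 2.0, -1.5]
grip_width: 0.0137
```

Request:
play_rows([
  [[0,0,-0.1],0],
  [[0,0,-0.1],0],
])

```text
clock: 13.52
tcp_pos: [0.574, 0.1441, 0.1044]
eef_rot: [1.112, 1.268, -1.112]
wrist_force: [1.2, 1.1, -1.2]
grip_width: 0.014
```

Request:
play_rows([
  [[0,0,-0.1],0],
  [[0,0,-0.1],0],
])

```text
clock: 13.78
tcp_pos: [0.5741, 0.1441, 0.1026]
eef_rot: [1.112, 1.268, -1.111]
wrist_force: [0.6, -0.0, 0.0]
grip_width: 0.014
```

Request:
play_rows([
  [[0,0,-0.1],0],
  [[0,0,0],0],
])

```text
clock: 14.02
tcp_pos: [0.5743, 0.1441, 0.1014]
eef_rot: [1.112, 1.268, -1.111]
wrist_force: [1.3, 0.8, -3.1]
grip_width: 0.0134
```

```bash
python3 -c "
from h import *
st()"
```

```text
t 14.03 tcp [0.5743 0.1441 0.1014] yaw 7.54 F [ 1.32  0.78 -3.07] M [ 0.057 -0.386  0.019] w 0.0134 tilt [ 6.e-04  0.e+00 -1.e+00]
```

Request:
play_rows([
  [[0.03,0,-0.1],0],
  [[0,0,-0.1],0],
])

```text
clock: 14.28
tcp_pos: [0.5744, 0.1441, 0.0994]
eef_rot: [1.112, 1.268, -1.111]
wrist_force: [2.0, 1.1, -1.0]
grip_width: 0.014
```

Request:
play_rows([
  [[0,0,-0.1],0],
  [[0,0,-0.1],0],
])

```text
clock: 14.52
tcp_pos: [0.5745, 0.1441, 0.0975]
eef_rot: [1.112, 1.268, -1.111]
wrist_force: [1.8, 0.8, -0.9]
grip_width: 0.0137
```

Request:
play_rows([
  [[0,0,-0.1],0],
  [[0,0,0],0],
])

```text
clock: 14.78
tcp_pos: [0.5744, 0.1441, 0.0964]
eef_rot: [1.112, 1.268, -1.111]
wrist_force: [2.5, 0.6, -1.9]
grip_width: 0.0136
```

```bash
python3 -c "
from h import *
st()"
```

```text
t 14.78 tcp [0.5744 0.1441 0.0964] yaw 7.55 F [ 2.5   0.65 -1.9 ] M [ 0.11  -0.452  0.   ] w 0.0136 tilt [ 4.e-04  1.e-04 -1.e+00]
```

Request:
play_rows([
  [[0.05,0,-0.07],0],
  [[0,0,0],0],
])

```text
clock: 15.02
tcp_pos: [0.5746, 0.144, 0.0956]
eef_rot: [1.111, 1.269, -1.112]
wrist_force: [1.7, 0.8, -3.1]
grip_width: 0.0138
```

Request:
play_rows([
  [[0,0,-0.07],0],
  [[0,0,0],0],
])

```text
clock: 15.28
tcp_pos: [0.5746, 0.144, 0.0949]
eef_rot: [1.111, 1.269, -1.112]
wrist_force: [1.8, -0.1, -2.4]
grip_width: 0.0138
```

```bash
python3 -c "
from h import *
st()
a=snap('side','s6')
cv2.imwrite('pics/c6.png',cv2.resize(a[110:210,180:300],(720,600),interpolation=cv2.INTER_CUBIC)[:,:,::-1])"
```

```text
t 15.28 tcp [0.5746 0.144  0.0949] yaw 7.54 F [ 1.8  -0.15 -2.36] M [ 0.087 -0.266 -0.017] w 0.0138 tilt [-4.e-04 -1.e-04 -1.e+00]
```

View pics/c6.png

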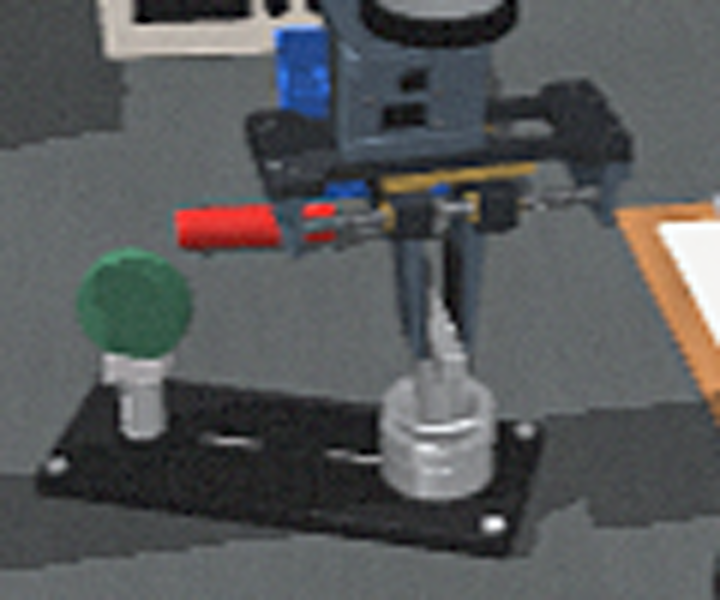

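The side view shows the key deep in the housing, with the bar just above the rim (crop ~(445,350)), so it is in the slot. I'll find bottom contact and then turn.

Request:
play_rows([
  [[0.03,0,-0.06],0],
  [[0,0,0],0],
])

```text
clock: 15.58
tcp_pos: [0.5748, 0.1441, 0.0948]
eef_rot: [1.112, 1.269, -1.112]
wrist_force: [-1.0, 0.0, 1.6]
grip_width: 0.0137
```

Request:
play_rows([
  [[0,0,-0.05],0],
  [[0,0,0],0],
])

```text
clock: 15.82
tcp_pos: [0.5749, 0.1441, 0.0948]
eef_rot: [1.112, 1.269, -1.112]
wrist_force: [-0.4, -0.7, 5.1]
grip_width: 0.014
```

Request:
play_rows([
  [[0,0,-0.05],0],
  [[0,0,0],0],
])

```text
clock: 16.08
tcp_pos: [0.5751, 0.1441, 0.0948]
eef_rot: [1.112, 1.268, -1.111]
wrist_force: [-1.4, 0.6, 7.4]
grip_width: 0.0136
```

Bottomed at TCP z = 0.0948, as predicted for fully home. I'll ease off 1 mm and turn +64°.

Request:
play_rows([
  [[0,0,0.1],0],
  [[0,0,0],4],
  [[0,0,0],4],
  [[0,0,0],4],
  [[0,0,0],0],
])

```text
clock: 16.7
tcp_pos: [0.5753, 0.1442, 0.0948]
eef_rot: [0.956, 1.351, -0.954]
wrist_force: [0.4, 1.4, 4.5]
grip_width: 0.0137
```

```bash
python3 -c "
from h import *
st()"
```

```text
t 16.7 tcp [0.5753 0.1442 0.0948] yaw 19.49 F [0.36 1.39 4.47] M [ 0.021  0.156 -0.038] w 0.0137 tilt [ 7.e-04  3.e-04 -1.e+00]
```

Request:
play_rows([
  [[0,0,0.05],4],
  [[0,0,0],4],
  [[0,0,0],4],
  [[0,0,0],4],
  [[0,0,0],0],
])

```text
clock: 17.32
tcp_pos: [0.5753, 0.144, 0.0948]
eef_rot: [0.743, 1.44, -0.743]
wrist_force: [1.2, -0.5, 0.5]
grip_width: 0.0139
```

Request:
play_rows([
  [[0,0,0],4],
  [[0,0,0],4],
  [[0,0,0],4],
  [[0,0,0],4],
  [[0,0,0],0],
])

```text
clock: 17.95
tcp_pos: [0.5754, 0.1439, 0.0949]
eef_rot: [0.527, 1.505, -0.527]
wrist_force: [0.9, -0.4, 0.6]
grip_width: 0.0138
```

Request:
play_rows([
  [[0,0,0],4],
  [[0,0,0],4],
  [[0,0,0],4],
  [[0,0,0],4],
  [[0,0,0],4],
  [[0,0,0],0],
])

```text
clock: 18.7
tcp_pos: [0.5755, 0.1438, 0.0949]
eef_rot: [0.254, 1.555, -0.255]
wrist_force: [1.3, -0.6, -0.6]
grip_width: 0.0133
```

```bash
python3 -c "
from h import *
st()"
```

```text
t 18.7 tcp [0.5755 0.1438 0.0949] yaw 71.41 F [ 1.31 -0.57 -0.65] M [-0.32  -0.444 -0.034] w 0.0133 tilt [ 9.e-04 -5.e-04 -1.e+00]
```

Request:
play_rows([
  [[0,0,0],0],
  [[0,0,0],0],
  [[0,0,0],0],
  [[0,0,0],0],
], hand=5.0)

```text
clock: 19.2
tcp_pos: [0.5749, 0.1441, 0.0949]
eef_rot: [0.253, 1.556, -0.253]
wrist_force: [0.4, 0.1, -0.3]
grip_width: 0.0489
```

Request:
play_rows([
  [[0,0,1],0],
  [[0,0,2],0],
  [[0,0,4],0],
  [[-1,-5,4],0],
  [[-1,-6,1],0],
  [[-1,-6,0],0],
  [[-1,-6,0],0],
  [[0,0,0],0],
])

```text
clock: 20.2
tcp_pos: [0.5348, -0.0877, 0.2145]
eef_rot: [0.257, 1.554, -0.258]
wrist_force: [-0.2, 0.1, -1.1]
grip_width: 0.05
```

Request:
play_rows([
  [[-1,-6,0],0],
  [[-1,-6,0],0],
  [[-1,-6,0],0],
  [[0,0,0],0],
])

```text
clock: 20.7
tcp_pos: [0.5053, -0.2667, 0.2138]
eef_rot: [0.256, 1.555, -0.257]
wrist_force: [-0.1, 0.2, -0.0]
grip_width: 0.0503
```

```bash
python3 -c "
from h import *
st()
a=snap('side','s7');b=snap('top','t7')
o=np.hstack([cv2.resize(a[120:210,180:280],(400,360),interpolation=cv2.INTER_CUBIC),cv2.resize(b[165:255,150:250],(400,360),interpolation=cv2.INTER_CUBIC)]);cv2.imwrite('pics/c7.png',o[:,:,::-1])
g=cv2.cvtColor(b[180:216,178:222],cv2.COLOR_RGB2GRAY)
print(g.max(),(g>225).sum())"
```

```text
t 20.7 tcp [ 0.5053 -0.2667  0.2138] yaw 71.29 F [-0.12  0.21 -0.01] M [ 0.006  0.047 -0.03 ] w 0.0503 tilt [ 6.e-04 -6.e-04 -1.e+00]
255 32
```

View pics/c7.png

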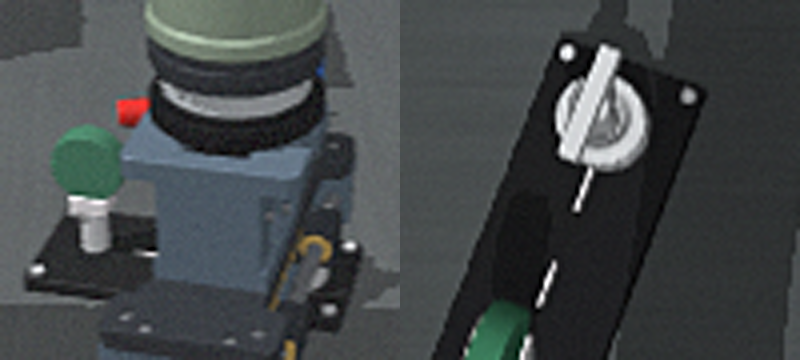

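```bash
python3 - <<'E'
from h import *
np.set_printoptions(precision=4,suppress=True)
b=cv2.imread("pics/t7.png")
# bar corners from crop (x4, offset 150,165): long edges
ends=[((609,49),(566,157))]
x0,y0=186,172
g=cv2.cvtColor(b[y0:210,x0:210],cv2.COLOR_BGR2GRAY);g=cv2.resize(g,None,fx=4,fy=4,interpolation=cv2.INTER_CUBIC)
for thr in (205,215,222):
  cs,_=cv2.findContours(cv2.morphologyEx((g>thr).astype(np.uint8),cv2.MORPH_OPEN,np.ones((11,11))),cv2.RETR_EXTERNAL,cv2.CHAIN_APPROX_NONE)
  c=max(cs,key=cv2.contourArea);c=((c-1.5)/4+[x0,y0]).astype(np.float32);R=cv2.minAreaRect(c)
  P=np.array([plane("top",p,.109) for p in cv2.boxPoints(R)]);L=[np.linalg.norm(P[i]-P[i-1]) for i in range(4)]
  i=int(np.argmax(L));d=P[i]-P[i-1];print(R,"centre",plane("top",R[0],.109),"sizes",sorted(L)[::2],"ang",np.degrees(np.arctan(d[1]/d[0])))
E
```

```text
((196.51510620117188, 190.2785186767578), (4.620969295501709, 28.431970596313477), 22.328657150268555) centre [0.5747 0.1424 0.109 ] sizes [np.float64(0.011820573930147259), np.float64(0.07286616726128073)] ang -19.27085258881676
((208.75, 191.875), (4.5, 1.25), 90.0) centre [0.5713 0.1111 0.109 ] sizes [np.float64(0.0031737034222177425), np.float64(0.01166465086787522)] ang 2.469794926301124Traceback (most recent call last):
  File "<stdin>", line 10, in <module>
ValueError: max() iterable argument is empty
```

Request:
play_rows([
  [[-4,-3,2],0],
  [[-4,-3,2],0],
  [[-4,-3,0],0],
  [[0,0,0],0],
])

```text
clock: 21.3
tcp_pos: [0.3845, -0.3537, 0.2543]
eef_rot: [0.254, 1.555, -0.254]
wrist_force: [0.2, -0.5, 0.3]
grip_width: 0.0498
```

```bash
python3 -c "
from h import *
st()
a=snap('side','s8')
cv2.imwrite('pics/c8.png',cv2.resize(a[120:320,150:390],(720,600),interpolation=cv2.INTER_CUBIC)[:,:,::-1])"
```

```text
t 21.3 tcp [ 0.3845 -0.3537  0.2543] yaw 71.46 F [ 0.21 -0.51  0.28] M [ 0.027  0.037 -0.029] w 0.0498 tilt [ 5.e-04 -2.e-04 -1.e+00]
```

View pics/c8.png

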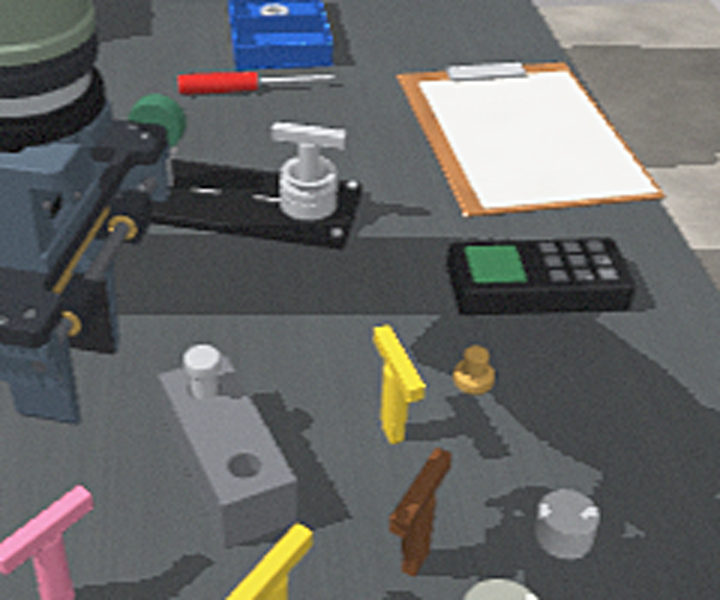

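```bash
python3 - <<'E'
from h import *
print(proj("side",np.array([.5747,.1424,.109])),proj("side",np.array([.5747,.1424,.125])),tri((196.5,190.3),(252.4,163.5)))
print(r.job_done())
E
```

```text
(np.float64(252.2693215621358), np.float64(162.95091813492266)) (np.float64(252.318278122275), np.float64(158.4561642804328)) (array([0.5751321 , 0.14272866, 0.10679545]), np.float64(5.858145355692859e-05))
the job is handed in; nothing more can be done
None
```

The job is handed in. The key stands fully home in the spindle with its T-bar in line with the base. It has been let go, and the arm is well clear.

**What I did:** I gripped the steel T-key on its bar. The first grip pinched the shank, so I reopened, went up 11 mm and gripped again. I read a likely slot angle of about 116° from the top picture and felt the key in through the funnel. It went into the slot at that first angle and bottomed under a light press. I then turned the spindle +64° and let go. Wrist readings put the press at about 11 N at most, counting the key's 3 N weight. I read forces only at the end of each move, so a brief peak in between could have gone unseen.

**Last checks:**

| Check | Measured | Required |
|---|---|---|
| T-bar angle | −19.3° (base −18.5°), so about 1° off | within 11° |
| Bar centre from the mouth's axis | about 1 mm | under 10 mm |
| Bar-top height, two views | 107 mm (109 mm expected when home) | bar centre under 47 mm above the rim |
| Bar centre above the rim | about 41 mm by cameras, 43 mm from bottoming | under 47 mm |
| Tilt | upright in the pictures, not measured as an angle | under 7° |
| Time | about 21 s | 64 s |

- **Bystanders:** the last side picture shows those in view apparently where they were; only the top of the jar shows in it. I did not measure any of them.
- **Checks that disagreed:** the mouth position differed by 1–3 mm between the cameras and the feel of the bore. One of the three brightness thresholds for the final bar angle picked up a stray blob and another found nothing. The angle above comes from the one that matched the bar's known size, at 73 × 12 mm against 76 × 14 mm.

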